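# Let one tin down from the tin rack into its catch tray

### The arm

A 6-joint arm with a two-finger parallel gripper is mounted at the origin on a cart in front of the work surface, level with it; the furniture and walls round the work are solid. World frame = base frame: x ahead of the robot, y to its left, z up, the work surface at z = 0. Lengths are in m, angles in rad, forces in N, time in s.
With the tool pointing down it reaches from about 0.425 to 0.95 m from the base axis. Payload 3.5 kg.
Tool frame: the origin (TCP) lies at the very end of the fingers, on their centre line; the grasp point (between the pads) lies 19 mm behind it (arm.grip_point_offset is the z of the grasp point in the tool frame, in m); z points along the fingers, y is the line along which they close (so a half turn about z gives the same grasp; the last joint's range is limited). The gripper opens to 85 mm and grips with 20 to 120 N. Pads are 22 mm wide; open, the fingers measure 114 mm over their backs; the gripper's body (76 mm by 85 mm) begins 54 mm behind the grasp point. The pads swing forward as they close: fully open they stand 13 mm farther back than shut.
Start: joints at [-1.412, 0.286, 1.577, -0, 1.279, -0.15], TCP at [0.205, -0.643, 0.231] pointing down, gripper open.
Joint ranges: [-2.77, 2.77], [-0.9, 2.22], [0.21, 2.48], [-1.53, 4.67], [0.24, 2.81], [-2.84, 2.84]. Speed limits (rad/s): [2.79, 2.79, 3.14, 3.14, 3.14, 3.14].

### API

Orientations are given as a unit quaternion [w, x, y, z].
In Python, from station import sensors, cams, job, arm gives the robot as it stands. The module is installed in compiled form; this text tells all that it offers.
- The arm moves only by the tool drive_tool, never from a script. Its argument "commands" is one flat list of numbers, 6 for each row, row after row: the shift along the tool's x, y, z in cm, then the turn, a rotation vector about the tool's x, y, z in degrees. In form: [tx, ty, tz, ax, ay, az, tx, ty, tz, ax, ay, az, ...]. A call has 1 to 12 rows; each row shifts and turns the commanded pose from where the row before left it, along the tool's axes as they then stand; what a row does not reach is not made up. A row lasts 1/8 s, in which the tool goes at most 62.5 mm and 10.7 degrees, less where a joint would pass 70% of its speed; a pose out of reach is approached as far as the arm can. A call with a gripper value outside its range is refused whole. "claw" is the closure, from 0 (fully open) to 1 (shut), set as the call begins (left out, the last holds). The fingers move at their own pace and stop on an object; the grip force is fixed at half the most. Time passes only in rows, so rows that do not move let the fingers close. It gives the time, the measured TCP pose, the force, the opening and the grip force at its end, in the units of the state.
- sensors.observe(): the state, without advancing time (a new reading comes with each control period).
- cams.grab_frame(name): name is "scene" or "top" or "wrist"; returns a dict with "color" (480x640x3 uint8, blue, green, red), "K" (3x3 intrinsics, pixels), "R" (3x3) and "t" (3): a world point X has camera coordinates R X + t; the wrist camera has in their place "mount" (4x4, takes a point from camera to tool coordinates, whose origin is the TCP and whose axes are the flange's). Camera axes: x right, y down, z forward; pixel columns grow to the right and rows downward; lengths in m; the calibration is good to about 2 mm. The wrist camera is an equidistant fisheye: a pixel r from the principal point sees the ray r / f radians off the axis. A picture is of the moment at which its call begins: read the wrist's pose just before it. There is no depth.
- job.finish_job(): hands the job in; it is judged then, once.
Trained networks look in a picture, given as the dict that the camera call returned (one of the last four; its "shot" number tells which), for a name from the list of things; names that differ only in an ending like _2 or _b are one class to them, and where a whole thing is asked for, a point or a joint stands for the part that bears it (a point fixed in the world has none). Each returns a list of dicts, best first, with "confidence" (0 to 1); they miss things now and then, are a little off and sometimes report something else, mostly with a low value. They report only what shows in the picture. A call takes as long as a camera call. They do not tell look-alikes from the thing itself.
- cams.find_in(query, picture): "rect" ([centre column, centre row, width, height] as shares, 0 to 1, of the picture: columns of its width, rows of its height, round what is visible of it).
The state is a dict: "time": time; "joint_positions": joint angles; "dq": joint speeds; "joint_torque": joint torques, N m; "ee_pos": TCP position; "tcp_rot": TCP orientation; "force": force on the tool from outside, world axes, zero at the start; "wrist_torque": the same for the moment, N m; "finger_gap": opening from 0.0 (shut) to 1.0 (fully open); "gripper_force": force on a finger pad.
Only numpy, scipy, OpenCV 4.12 (cv2) and the standard library are available. Lean on these libraries where they do the work, as an engineer would, in place of code of your own. Each camera call takes 0.05 s, during which the arm holds its last target. There are 200 camera calls.

### The job

The light wooden rack beside the sink feeds small tins down a sloping lane to a rocking gate, but its grey catch tray has been left pulled out. Push the tray fully home against the rack, sliding it along the worktop between its runners, and then press the white pad of the rocker down so that the gate lifts and the front tin rolls into the tray; once the tin lies in the tray, let the pad come back up, so that the next tin rolls down against the closed gate. Do it all by pushing and pressing: do not lift the tray or touch the tins of the rack, let only one tin out, and leave the other things on the worktop where they are.

Things in the scene. Friction and masses are not known exactly. Their poses are not given: they have to be found in the camera images.
- tin_rack: Fixed light wooden rack. Origin on the worktop under the lane's lower lip, where the tray meets the rack; x level up the lane, away from the tray, y left of that, z up. Lane 64 mm wide, lip 28 mm up, rising 0.20 rad over 165 mm. Two runners, 84 mm apart inside, 13 mm high, from x = -115 to +130 mm guide the tray. Two posts, 105 mm high, at x = 35 mm, y = +-41 mm carry the rocker's axle.
- rocker (a joint): Steel rocker over the lane: 0 at rest (gate shut, pad up), 0.48 rad with the pad pressed to its stop (gate lifted). A spring returns it; the pad needs 2 to 3 N at first, 5 N at the stop. From about 0.38 rad the gate clears the first tin; meanwhile a sprung rubber bar holds the second tin back for as long as the pad is down. On release the gate shuts, then the next tin rolls down to it.
- press_pad (a point): Middle of the upper face of the white ribbed press pad (34 mm along the rack's x, 36 mm across) above tins 2 and 3; it moves with the pad: at rest 147 mm above the worktop at rack x = 90 mm, pressed 116 mm at x = 108 mm. The pad slopes 0.31 rad (far end higher) at rest, 0.17 rad the other way when pressed. It is the rack's highest part.
- tray_center (a point): 17 mm above the worktop in the middle of the grey catch tray, a loose open box 62 mm along the rack's x, 79 mm across, 0.3 kg; front wall 36 mm high, sides 24 mm, rear 18 mm, walls 3.5 mm, floor 4 mm. It stands between the runners with 2.5 mm play each side, 20 to 45 mm out from home at the start; its axes are the rack's within the play.
- tray_front (a point): Middle of the outer front face of the tray (its wall farthest from the rack), 20 mm above the worktop; a lip 3 mm proud runs along its top edge. Push here along the rack's +x.
- tray_home (a point): Fixed point of the rack where tray_center lies when the tray is fully home, its rear wall against the rack (stopped there by the rack's riser).
- seat (a point): Fixed point of the rack where the centre of the front tin lies when it rests against the shut gate.
- tin_1: The front tin, lying across the lane against the gate: red label with a white and a yellow band, 46 mm in diameter, 58 mm long, about 0.11 kg; origin at its centre, y along its axis (crossways in the rack at the start, x and z turn as it rolls).
- tin_2: The second tin, alike, touching the first from behind; origin at its centre, y along its axis (crossways in the rack at the start, x and z turn as it rolls).
- tin_3: The third tin, alike, behind the second; origin at its centre, y along its axis (crossways in the rack at the start, x and z turn as it rolls).
- spare_tin: Bystander: a fourth tin of the same kind, standing upright on the worktop to the right of the rack; origin at the centre of its underside
- mug_a: Bystander: white mug with a green print, 83x115x86 mm; origin at the centre of its underside
- wash_liquid: Bystander: green washing-up-liquid bottle, 44x66x214 mm, at the back; origin at the centre of its underside
- salt_shaker: Bystander: small white glazed shaker with a steel top, 36x36x74 mm; origin at the centre of its underside
- pepper_shaker: Bystander: small white glazed shaker with a steel top, 35x35x74 mm; origin at the centre of its underside
Mind the look-alikes: they are no part of the job. What is shaped like the part that bears tray_center but green is not meant.

How it is judged:
By the outcome, as a careful person would: the job done as asked, in the order asked, and still so for the second after the job is handed in, with the robot touching nothing.
It also fails if it takes over 42 s, if anything falls off the work surface, if the arm or the gripper's body presses on something with over 40 N, if the wrist force passes 120 N, or if a joint passes its speed limit or range.

## Working session

There is one attempt and no reset: what is moved stays moved. The work goes in short steps, Python scripts to look and compute and a tool call to move; the robot and the scene stay as the last step left them, time stands still between calls to the robot, and variables do not carry over. Pictures are saved under pics/ and viewed, at most 10 in all, crops included, and the job is handed in when it is done.

Besides the shell and the picture viewer there is one more tool, called after "Emit:" as a command line: name --argument value ..., lists and objects as JSON in quotes. drive_tool: Moves the arm, as the interface text tells. Its arguments: {"type":"object","properties":{"commands":{"type":"array","items":{"type":"number"}},"claw":{"type":"number"}},"required":["commands"]}

```bash
mkdir -p pics
cat > h.py <<'E'
from station import sensors,cams,job,arm
import numpy as np,cv2
from scipy.spatial.transform import Rotation as Ro
def ray(p,px):
    d=np.linalg.inv(p["K"])@np.array([px[0],px[1],1.]);return -p["R"].T@p["t"],p["R"].T@d
def onz(p,px,z):
    c,d=ray(p,px);return c+d*(z-c[2])/d[2]
def proj(p,X):
    c=p["R"]@np.array(X)+p["t"];q=p["K"]@c;return q[:2]/q[2]
E
python3 - <<'E'
from h import *
print({k:np.round(v,3).tolist() for k,v in sensors.observe().items()})
for n in("scene","top"):
    p=cams.grab_frame(n);cv2.imwrite(f"pics/{n}0.png",p["color"]);print(n,np.round(-p["R"].T@p["t"],3))
    for q in("tray_center","tin_rack","press_pad","rocker","tin_1","spare_tin"):
        print(q,[(np.round(np.array(r["rect"])*[640,480,640,480]).tolist(),round(r["confidence"],2)) for r in cams.find_in(q,p)][:5])
E
```

```text
{'time': 0.0, 'joint_positions': [-1.412, 0.287, 1.578, 0.0, 1.279, -0.15], 'dq': [0.002, -0.001, 0.001, -0.0, -0.001, 0.0], 'joint_torque': [0.001, -40.598, -29.263, -0.0, 0.006, 0.0], 'ee_pos': [0.205, -0.642, 0.23], 'tcp_rot': [-0.001, 0.988, 0.154, 0.0], 'force': [-0.431, 0.066, 0.158], 'wrist_torque': [-0.01, -0.018, 0.023], 'gripper_force': 0.0, 'finger_gap': 1.001}
scene [0.176 0.201 0.907]
tray_center [([348.0, 342.0, 51.0, 48.0], 0.95), ([414.0, 337.0, 22.0, 28.0], 0.58)]
tin_rack [([306.0, 310.0, 153.0, 128.0], 0.8)]
press_pad [([290.0, 283.0, 67.0, 66.0], 0.83)]
rocker [([293.0, 283.0, 64.0, 74.0], 0.57), ([305.0, 311.0, 157.0, 129.0], 0.24)]
tin_1 [([261.0, 277.0, 36.0, 33.0], 0.88), ([306.0, 302.0, 28.0, 39.0], 0.68), ([279.0, 289.0, 36.0, 25.0], 0.66)]
spare_tin [([306.0, 314.0, 159.0, 128.0], 0.62), ([346.0, 254.0, 20.0, 35.0], 0.59)]
top [ 0.463 -0.394  1.197]
tray_center [([294.0, 284.0, 37.0, 36.0], 0.92), ([331.0, 338.0, 44.0, 47.0], 0.79), ([288.0, 192.0, 32.0, 21.0], 0.73), ([366.0, 234.0, 20.0, 19.0], 0.28)]
tin_rack [([288.0, 239.0, 52.0, 136.0], 0.57)]
press_pad [([289.0, 222.0, 26.0, 60.0], 0.92)]
rocker []
tin_1 [([290.0, 221.0, 23.0, 59.0], 0.7), ([290.0, 237.0, 35.0, 23.0], 0.69), ([287.0, 193.0, 33.0, 21.0], 0.67), ([286.0, 213.0, 30.0, 24.0], 0.65)]
spare_tin [([366.0, 232.0, 20.0, 18.0], 0.81)]
```

View pics/scene0.png

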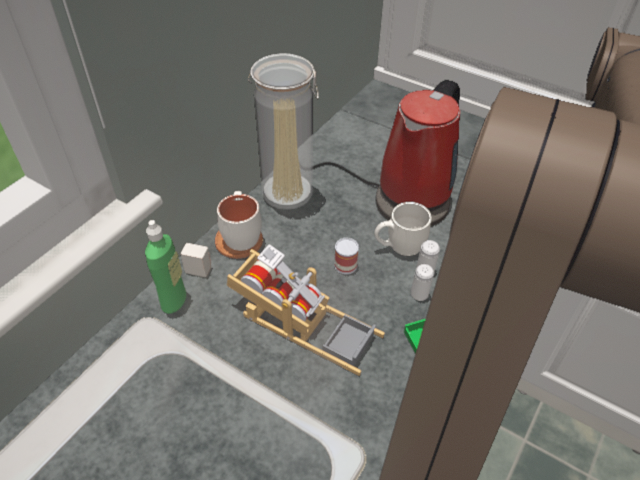

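View pics/top0.png

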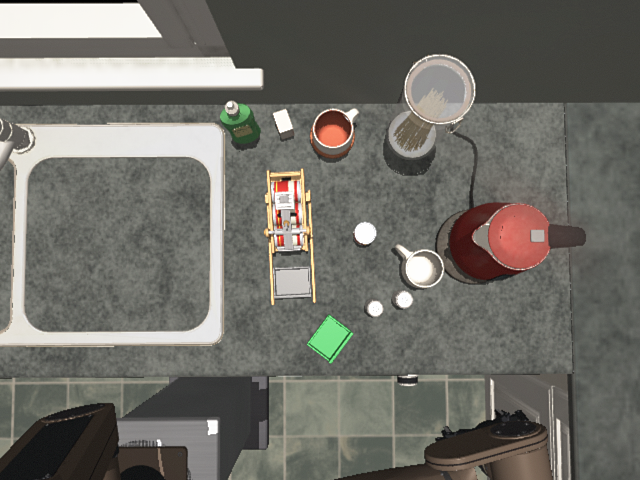

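The scene view shows the rack at about (306,310), the grey tray at (348,342) and a green tray at (414,337). In the top view the grey tray is at (294,284), between the runners, and the green one is at (331,338), loose on the worktop. The grey tray is the one meant. I'll confirm it with one enlarged crop.

Run:
```python
from h import *
a=cv2.imread("pics/top0.png")[160:310,250:340];b=cv2.imread("pics/scene0.png")[235:375,220:390]
im=np.zeros((600,800,3),np.uint8)
im[:600,:360]=cv2.resize(a,(360,600),interpolation=cv2.INTER_CUBIC)
b=cv2.resize(b,(437,360),interpolation=cv2.INTER_CUBIC);im[:360,363:800]=b
cv2.imwrite("pics/crop.png",im)
p=cams.grab_frame("top")
print(np.round(p["R"],3))
for px in [(269,302),(314,301),(294,284)]: print(px,onz(p,px,0.013))
```

```text
[[-0.008 -1.     0.004]
 [-0.998  0.007 -0.063]
 [ 0.063 -0.004 -0.998]]
(269, 302) [ 0.40201951 -0.26978215  0.013     ]
(314, 301) [ 0.40340824 -0.36658197  0.013     ]
(294, 284) [ 0.44020248 -0.32368263  0.013     ]
```

View pics/crop.png

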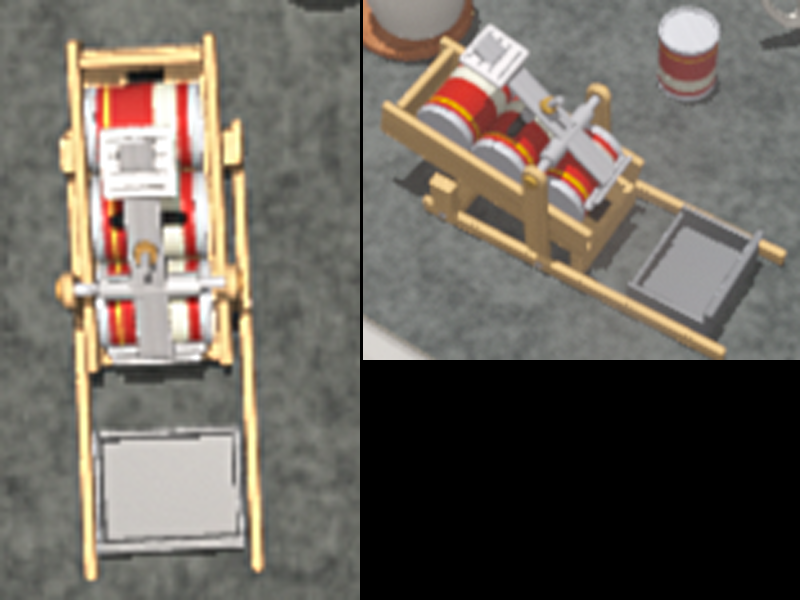

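The crop confirms it: the grey open tray lies between the rack's runners, its front at the near end, and the green one lies off to the side. Next I fit the rack pose from both views.

```bash
cat > fit.py <<'E'
from h import *
from scipy.optimize import least_squares
T=cams.grab_frame("top");S=cams.grab_frame("scene")
t=lambda u,v:np.array([u/4+250,v/4+160]); s=lambda u,v:np.array([(u-363)/2.571+220,v/2.571+235])
def tri(a,b):
    c1,d1=ray(T,a);c2,d2=ray(S,b);k=np.linalg.lstsq(np.c_[d1,-d2],c2-c1,rcond=None)[0]
    return (c1+d1*k[0]+c2+d2*k[1])/2,np.linalg.norm(c1+d1*k[0]-c2-d2*k[1])
O=dict(runL=(t(91,575),s(722,352)),runR=(t(259,568),s(783,257)),pad=(t(139,160),s(491,53)),knobL=(t(66,288),s(533,178)),knobR=(t(234,280),s(598,90)),
 trFL=(t(98,552),s(708,318)),trFR=(t(244,548),s(760,233)))
for k,v in O.items(): print(k,*[np.round(q,4) for q in tri(*v)])
M=dict(runL=(-.115,.0445,.013),runR=(-.115,-.0445,.013),pad=(.09,0,.147))
def rk(q,m): c,n=np.cos(q[2]),np.sin(q[2]);return [q[0]+c*m[0]-n*m[1],q[1]+n*m[0]+c*m[1],m[2]]
def f(q):
    r=[]
    for k,m in M.items():
        for P,o in zip((T,S),O[k]): r+=list(proj(P,rk(q,m))-o)
    for j,P in enumerate((T,S)): r+=list((proj(P,rk(q,(.035,.05,q[3])))+proj(P,rk(q,(.035,-.05,q[3])))-O["knobL"][j]-O["knobR"][j])/2)
    return r
r=least_squares(f,[.52,-.31,0,.1],loss="soft_l1")
print(np.round(r.x,4),np.round(f(r.x),1))
q=r.x
for n,m in dict(pad=(.09,0,.147),trayhome_front=(-.062,0,.02),lip=(0,0,.028),runEndMid=(-.115,0,.013)).items(): print(n,np.round(rk(q,m),4))
E
python3 fit.py
```

```text
runL [ 0.3972 -0.2782  0.0118] 0.0021
runR [ 0.4003 -0.3684  0.0094] 0.0016
pad [ 0.6046 -0.3143  0.1486] 0.0006
knobL [ 0.5456 -0.2744  0.0992] 0.002
knobR [ 0.5494 -0.3586  0.1031] 0.0005
trFL [ 0.4115 -0.2836  0.034 ] 0.0001
trFR [ 0.4143 -0.3603  0.0371] 0.0027
[ 0.5136 -0.3182  0.0388  0.1003] [ 0.2  0.6 -0.4 -0.4 -0.5  0.4 -0.7 -0.7  0.2  0.5  0.9  0.8  0.3 -0.2
 -0.9  0. ]
pad [ 0.6035 -0.3147  0.147 ]
trayhome_front [ 0.4516 -0.3206  0.02  ]
lip [ 0.5136 -0.3182  0.028 ]
runEndMid [ 0.3987 -0.3226  0.013 ]
```

Good fit: the rack is at (0.514, -0.318), yaw 0.039, and the heights check (runners about 11 mm, pad 148.6 mm). The tray's front is at x≈0.414, about 36 mm out from home. I'll shut the gripper, turn to the rack's axes and move in front of the tray.

Emit:
drive_tool --commands '[0,0,0,0,0,7.75,0,0,0,0,0,7.75,2.4,-3.9,0,0,0,0,2.4,-3.9,0,0,0,0,2.4,-3.9,0,0,0,0,2.4,-3.9,0,0,0,0,2.4,-3.9,0,0,0,0,2.4,-3.9,0,0,0,0,2.4,-3.9,0,0,0,0,2.4,-3.9,0,0,0,0,0,0,0,0,0,0,0,0,0,0,0,0]' --claw 1

```text
time: 2.35
ee_pos: [0.3851, -0.3243, 0.2316]
tcp_rot: [0.0, 1.0, 0.019, 0.0]
force: [0.0, -0.3, -0.2]
finger_gap: -0.004
gripper_force: 0.0
```

Emit:
drive_tool --commands '[-0.4,0,3.5,0,0,0,0,0,3.5,0,0,0,0,0,3.5,0,0,0,0,0,3.5,0,0,0,0,0,3.5,0,0,0,0,0,3,0,0,0,0,0,1,0,0,0,0,0,0,0,0,0]'

```text
time: 3.35
ee_pos: [0.3807, -0.3247, 0.0161]
tcp_rot: [-0.0, 1.0, 0.019, -0.0]
force: [0.7, 0.6, 0.8]
finger_gap: -0.0
gripper_force: 0.0
```

Emit:
drive_tool --commands '[0.5,0,0,0,0,0,0.5,0,0,0,0,0,0.5,0,0,0,0,0,0.5,0,0,0,0,0,0.5,0,0,0,0,0,0.5,0,0,0,0,0,0.5,0,0,0,0,0,0,0,0,0,0,0]'

```text
time: 4.35
ee_pos: [0.4168, -0.3228, 0.0162]
tcp_rot: [0.0, 1.0, 0.019, 0.001]
force: [-0.5, 0.2, -0.5]
finger_gap: 0.001
gripper_force: 0.0
```

Emit:
drive_tool --commands '[0.4,0,0,0,0,0,0.4,0,0,0,0,0,0.4,0,0,0,0,0,0.2,0,0,0,0,0,0,0,0,0,0,0]'

```text
time: 4.97
ee_pos: [0.4305, -0.3221, 0.0162]
tcp_rot: [-0.0, 1.0, 0.019, 0.0]
force: [-0.5, 0.7, -0.7]
finger_gap: 0.003
gripper_force: 0.3
```

Emit:
drive_tool --commands '[0.2,0,0,0,0,0,0.2,0,0,0,0,0]'

```text
time: 5.22
ee_pos: [0.434, -0.322, 0.0162]
tcp_rot: [-0.0, 1.0, 0.019, -0.0]
force: [-2.7, 0.4, 0.3]
finger_gap: -0.002
gripper_force: 1.0
```

Emit:
drive_tool --commands '[0.2,0,0,0,0,0,0.2,0,0,0,0,0]'

```text
time: 5.48
ee_pos: [0.4377, -0.3221, 0.0162]
tcp_rot: [0.0, 1.0, 0.02, -0.001]
force: [-7.0, -3.4, 0.9]
finger_gap: -0.0
gripper_force: 3.7
```

Emit:
drive_tool --commands '[0.15,0,0,0,0,0,0.15,0,0,0,0,0]'

```text
time: 5.72
ee_pos: [0.4378, -0.3221, 0.0161]
tcp_rot: [-0.001, 1.0, 0.021, -0.005]
force: [-17.4, -2.8, 6.2]
finger_gap: -0.001
gripper_force: 8.7
```

It came to a hard stop at x=0.4378, where home was predicted. I'll back off, rise and check.

Emit:
drive_tool --commands '[-1,0,0,0,0,0,-1.5,0,0,0,0,0,-1,0,0,0,0,0,0,0,-4,0,0,0,0,0,-5,0,0,0,0,0,-5,0,0,0,0,0,-5,0,0,0,0,0,-3,0,0,0,0,0,0,0,0,0]'

```text
time: 6.85
ee_pos: [0.407, -0.3243, 0.2397]
tcp_rot: [0.003, 1.0, 0.019, 0.002]
force: [0.2, 0.7, 0.2]
finger_gap: 0.002
gripper_force: 0.0
```

Run:
```python
from h import *
a=cams.grab_frame("top")["color"][160:310,250:340];b=cams.grab_frame("scene")["color"][235:375,220:390]
im=np.zeros((600,800,3),np.uint8)
im[:600,:360]=cv2.resize(a,(360,600),interpolation=cv2.INTER_CUBIC)
im[:360,363:800]=cv2.resize(b,(437,360),interpolation=cv2.INTER_CUBIC)
cv2.imwrite("pics/crop2.png",im);print(sensors.observe()["ee_pos"])
```

```text
[ 0.40560676 -0.32270634  0.23537061]
```

View pics/crop2.png

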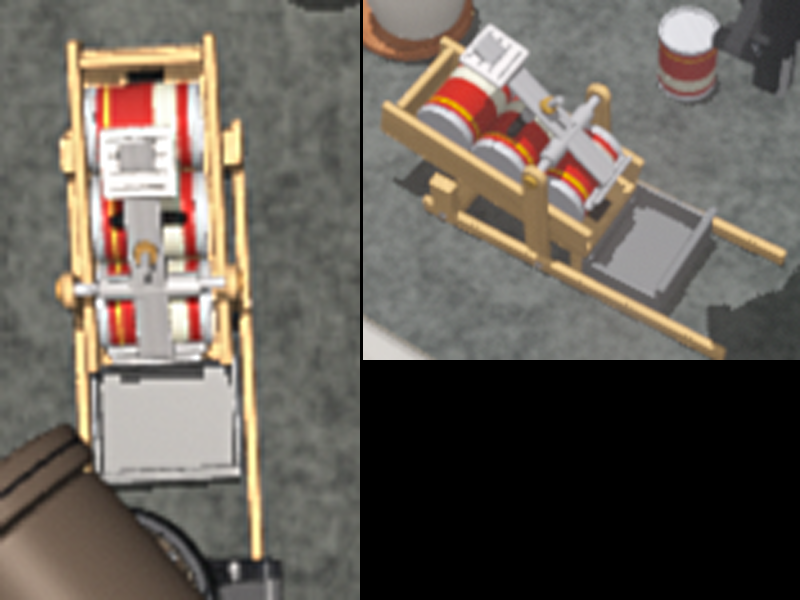

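The tray's rear now touches the rack (crop y≈370) and the rocker hasn't moved. Moving above the pad.

Emit:
drive_tool --commands '[4.1,0,0,0,0,0,4.1,0,0,0,0,0,4.1,0,0,0,0,0,4,0,0,0,0,0,4,0,0,0,0,0,0,0,3,0,0,0,0,0,3,0,0,0,0,0,0.8,0,0,0,0,0,0,0,0,0,0,0,0,0,0,0]'

```text
time: 8.2
ee_pos: [0.6094, -0.3159, 0.1697]
tcp_rot: [0.001, 1.0, 0.019, 0.001]
force: [-0.0, -0.0, -0.3]
finger_gap: 0.001
gripper_force: 0.0
```

Run:
```python
from h import *
p=cams.grab_frame("wrist");o=sensors.observe();e=np.array(o["ee_pos"])-[.5136,-.3182,0];c,s=np.cos(.0388),np.sin(.0388)
print(e,c*e[0]+s*e[1],-s*e[0]+c*e[1])
b=cams.grab_frame("scene")["color"][200:375,200:410]
im=np.zeros((480,800,3),np.uint8);im[:240,:320]=cv2.resize(p["color"],(320,240));im[:400,320:]=cv2.resize(b,(480,400),interpolation=cv2.INTER_CUBIC)
cv2.imwrite("pics/c3.png",im)
```

```text
[0.09596337 0.0022522  0.17010551] 0.09597850947645026 -0.0014719414300449428
```

View pics/c3.png

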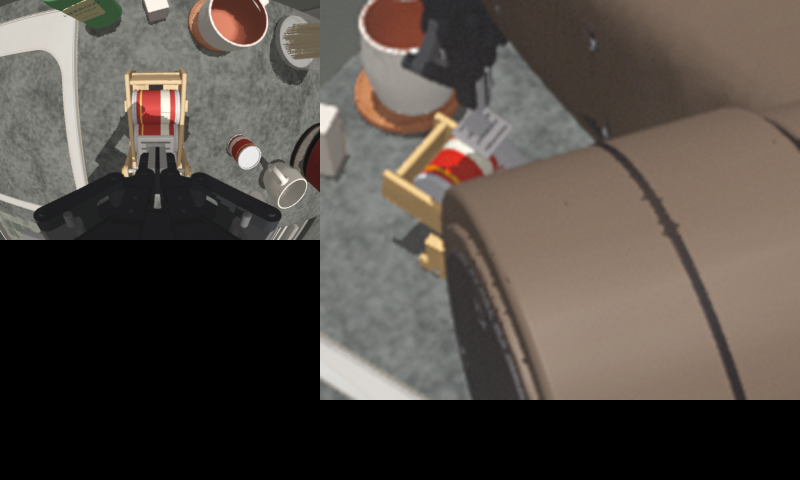

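Fingers are centred over the pad. Pressing in stages.

Emit:
drive_tool --commands '[0,0,1.5,0,0,0,0.2,0,0.8,0,0,0,0.2,0,0.8,0,0,0,0.3,0,0.8,0,0,0,0.3,0,0.8,0,0,0,0,0,0,0,0,0]'

```text
time: 9.05
ee_pos: [0.6189, -0.3149, 0.1204]
tcp_rot: [-0.0, 1.0, 0.019, -0.0]
force: [0.5, -0.2, 3.7]
finger_gap: -0.001
gripper_force: 2.0
```

Emit:
drive_tool --commands '[0,0,0.3,0,0,0,0,0,0.2,0,0,0]'

```text
time: 9.3
ee_pos: [0.6196, -0.315, 0.118]
tcp_rot: [0.0, 1.0, 0.019, 0.001]
force: [-0.1, 1.7, 12.3]
finger_gap: -0.001
gripper_force: 5.9
```

At the stop. I'll hold, then look at the tray from the top and wrist cameras.

Emit:
drive_tool --commands '[0,0,0,0,0,0,0,0,0,0,0,0,0,0,0,0,0,0,0,0,0,0,0,0,0,0,0,0,0,0,0,0,0,0,0,0,0,0,0,0,0,0,0,0,0,0,0,0]'

```text
time: 10.3
ee_pos: [0.6195, -0.315, 0.1182]
tcp_rot: [0.0, 1.0, 0.019, 0.001]
force: [1.1, 1.3, 7.9]
finger_gap: -0.001
gripper_force: 4.2
```

Run:
```python
from h import *
im=np.zeros((600,800,3),np.uint8)
im[:,:400]=cv2.resize(cams.grab_frame("top")["color"][160:310,240:340],(400,600))
im[:300,400:]=cv2.resize(cams.grab_frame("scene")["color"][200:380,180:420],(400,300))
im[300:,400:]=cv2.resize(cams.grab_frame("wrist")["color"],(400,300))
cv2.imwrite("pics/c4.png",im)
```

```text
(no output)
```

View pics/c4.png

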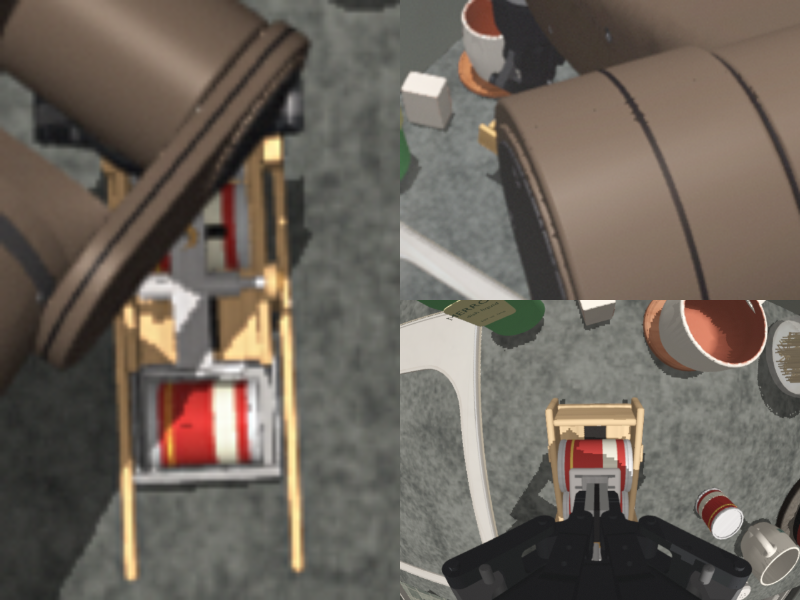

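The tin lies in the tray (crop ≈ (205,425)), and tin 2 is held back behind the open gate. Now I release along the reverse path.

Emit:
drive_tool --commands '[0,0,-0.5,0,0,0,-0.3,0,-0.8,0,0,0,-0.3,0,-0.8,0,0,0,-0.2,0,-0.8,0,0,0,-0.2,0,-0.8,0,0,0,0,0,-2,0,0,0,0,0,-4,0,0,0,-4,0,-2,0,0,0,-5,3,0,0,0,0,-5,5,0,0,0,0,0,5,0,0,0,0,0,3,0,0,0,0]'

```text
time: 11.95
ee_pos: [0.4805, -0.4769, 0.2348]
tcp_rot: [0.001, 1.0, 0.018, 0.001]
force: [0.4, 0.8, -0.1]
finger_gap: 0.003
gripper_force: 0.0
```

Emit:
drive_tool --commands '[0,4,0,0,0,0,0,4,0,0,0,0,0,4,0,0,0,0,0,0,0,0,0,0,0,0,0,0,0,0]'

```text
time: 12.58
ee_pos: [0.4858, -0.594, 0.2337]
tcp_rot: [-0.0, 1.0, 0.019, 0.0]
force: [-0.5, 1.0, -0.2]
finger_gap: 0.001
gripper_force: 0.0
```

Run:
```python
from h import *
im=np.zeros((600,800,3),np.uint8)
im[:,:400]=cv2.resize(cams.grab_frame("top")["color"][160:310,240:340],(400,600))
im[:300,400:]=cv2.resize(cams.grab_frame("scene")["color"][200:380,180:420],(400,300))
im[300:,400:]=cv2.resize(cams.grab_frame("top")["color"][80:380,200:600],(400,300))
cv2.imwrite("pics/c5.png",im);o=sensors.observe();print(o["time"],o["force"])
```

```text
12.725 [-0.40568787  0.42249558  0.6053863 ]
```

View pics/c5.png

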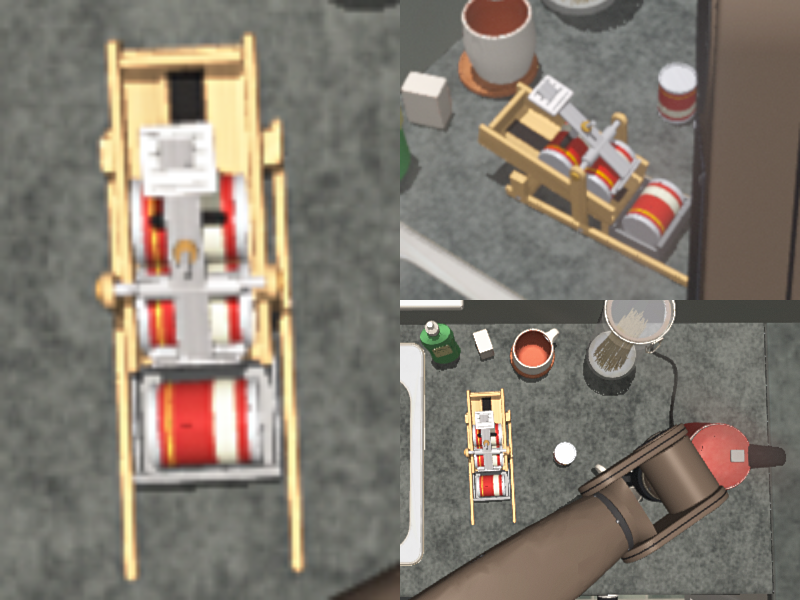

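One tin is in the home tray, the next rests against the shut gate, the pad is up and the arm is clear. Handing in.

```bash
python3 -c "
from station import job;print(job.finish_job())"
```

```text
the job is handed in; nothing more can be done
None
```

The job is done and handed in at about 12.7 s on the robot's clock: the tray is fully home, one tin lies in it, and the pad is back up with the next tin against the closed gate.

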